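# Lift the curing case's lid to the mark and hold it

### The arm

A 6-joint arm with a two-finger parallel gripper is mounted at the origin on the work surface. World frame = base frame: x ahead of the robot, y to its left, z up, the work surface at z = 0. Lengths are in mm, angles in rad, forces in N, time in s.
With the tool pointing down it reaches from about 400 to 925 mm from the base axis. Payload 12.5 kg.
Tool frame: the origin (TCP) lies at the centre of the arm's flange, where the gripper is bolted on; the fingertips stand 190 mm ahead of it and the grasp point (between the pads) lies 171 mm ahead of it; z points along the fingers, y is the line along which they close (so a half turn about z gives the same grasp; the last joint's range is limited). The gripper opens to 95 mm and grips with 3 to 60 N. Pads are 20 mm wide; open, the fingers measure 119 mm over their backs; the gripper's body (75 mm by 180 mm) begins 59 mm behind the grasp point.
Start: joints at [1.02, 0.491, 1.559, -0, 1.092, -0.106], TCP at [268.901, 564.196, 404.761] pointing down, gripper open.
Joint ranges: [-3.1, 3.1], [-0.84, 2.19], [0.05, 2.79], [-1.13, 4.28], [0.06, 2.93], [-2.69, 2.69]. Speed limits (rad/s): [2.22, 2.22, 2.79, 3.14, 3.14, 3.14].

### API

Orientations are given as [roll, pitch, yaw] about the fixed x, y, z axes, in that order (R = Rz(yaw) Ry(pitch) Rx(roll)).
In Python, from cell import env, read_camera, search_frame, cut_out gives the robot as it stands. The module is installed in compiled form; this text tells all that it offers.
- The arm moves only by the tool move_arm, never from a script. Its argument "commands" is a list of rows, each a list of 3 entries, a list of its own where there are three numbers: the shift along the world's x, y, z normalised to -1 to 1, where 1 is 0.03 m, then the turn about the world's z normalised to -1 to 1, where 1 is 0.08 rad, then the opening, from -1 (shut) to 1 (fully open), so that 0 is half open. A call has 1 to 20 rows; each row shifts and turns the commanded pose from where the row before left it; what a row does not reach is not made up. A row lasts 1/12 s, in which the tool goes at most 41.7 mm and 7.16 degrees, less where a joint would pass 70% of its speed; a pose out of reach is approached as far as the arm can. A call with a number of a shift or a turn outside -1 to 1 is refused whole. A call with a gripper value outside its range is refused whole. The fingers move at their own pace and stop on an object; the grip force is fixed at half the most. Time passes only in rows, so rows that do not move let the fingers close. It gives the time, the measured TCP pose, the force, the opening and the grip force at its end, in the units of the state.
- env.state(): the state, without advancing time (a new reading comes with each control period).
- read_camera(name): name is "scene" or "top" or "wrist"; returns a dict with "image" (384x512x3 uint8, red, green, blue), "fx", "fy", "cx", "cy" (pixels), "rvec" (rotation vector, rad) and "tvec" (3), from world to camera coordinates, as OpenCV has them. Camera axes: x right, y down, z forward; pixel columns grow to the right and rows downward; lengths in mm; the calibration is good to about 2 mm. A picture is of the moment at which its call begins. There is no depth.
- env.job_done(): hands the job in; it is judged then, once.
Trained networks look in a picture, given as the dict that the camera call returned (one of the last four; its "shot" number tells which), for a name from the list of things; names that differ only in an ending like _2 or _b are one class to them, and where a whole thing is asked for, a point or a joint stands for the part that bears it (a point fixed in the world has none). Each returns a list of dicts, best first, with "confidence" (0 to 1); they miss things now and then, are a little off and sometimes report something else, mostly with a low value. They report only what shows in the picture. A call takes as long as a camera call.
- search_frame(thing, picture): "at" ([column, row] in pixels, amid what is visible of it).
- cut_out(thing, picture): "region" (384x512 bool, what is visible of it) and "at" ([column, row] in pixels, amid what is visible of it).
The state is a dict: "t": time; "joints": joint angles; "qvel": joint speeds; "tau": joint torques, N m; "eef_pos": TCP position; "tcp_rot": TCP orientation; "ft_force": force on the tool from outside, world axes, zero at the start; "moment": the same for the moment, N m; "opening": opening from 0.0 (shut) to 1.0 (fully open); "grip_force": force on a finger pad.
Only numpy, scipy, OpenCV 4.12 (cv2) and the standard library are available. Lean on these libraries where they do the work, as an engineer would, in place of code of your own. Each camera call takes 0.05 s, during which the arm holds its last target. There are 200 camera calls.

### The job

Swing the steel hasp on the side of the wooden case right off the lid, then raise the white lid by its bar handle until it lies at the same angle as the pointer arm on the other side of the case, so that the fresh lures can air. The lid falls shut by itself: finish while still holding it steady at the pointer's angle, without letting go. Leave the pointer as it is set and leave the things lying about where they are.

Things in the scene. Friction and masses are not known exactly. Their poses are not given: they have to be found in the camera images.
- case: Low plywood case fixed to the table, 200 mm deep (x), 260 wide (y), 90 high without lid. Origin: centre of its underside, on the table. x points from the handle side to the hinge side, y to the pointer's side, z up; turned up to 0.25 rad about vertical. Also fixed: an upright aluminium arc plate (radius 225 mm about the hinge, top 310 mm high) at y +145 mm; the hasp's post at x -50, y -165 mm, 105 high.
- lid: White board lid 200 x 260 x 12 mm, 0.4 to 0.8 kg, lying level on the case when shut. Origin: middle of its front edge, underside (case x -100, y 0, z 90 mm). x lies in the underside, pointing from the handle to the hinge; the hinge line is at lid x = +200, z = 0, along y (the case's y). It swings up freely to 1.5 rad and falls shut when let go.
- lid_handle (a point): Middle of the round steel bar handle on the lid's front edge: 12 mm thick, 140 long, parallel to the hinge, a leg at each end (70 mm either side). It stands 45 mm (to its centre) out from the lid's edge in the lid's plane; the gap is open from above and below. In the lid's frame: x -45, z +6 mm (245 mm from the hinge line); 96 mm above the table when shut. Same axes as the lid.
- hasp (a joint): Hasp angle about its upright pivot, rad. Near 0 (0 to 0.15) its arm lies over the lid's strike plate and locks the lid. It grows anticlockwise seen from above: the knob goes towards the handle side, then away from the case. The arm is clear of the lid from 1.25 rad; stop at 2.2. Takes about 1 N at the knob; stays where it is left.
- hasp_knob (a point): Grip point on the hasp's upright round steel knob, on its axis, 136 mm above the table. The knob is 16 mm in diameter, its top 17 mm above this point; the flat hasp arm (20 mm wide, 6 thick) has its top 23 mm below it. 58 mm from the pivot.
- hasp_pivot (a point): The hasp's upright pivot axis, on its post beside the case, at case x = -50, y = -165 mm, 110 mm above the table, in the middle of the arm's thickness. At hasp angle 0 the arm points along the case's +y; it reaches 78 mm from the pivot.
- pointer (a joint): Angle of the pointer arm above level, rad, 0.5 to 0.95: the angle that the lid must reach. Clamped stiffly; it does not move by itself.
- pointer_tip (a point): Centre of the 20 mm ball at the end of the slim steel pointer arm beside the case (case y = +160 mm). The arm turns about the lid's hinge line and the ball is as far from it as the bar handle's centre, so bar and ball are at the same height when the lid is at the marked angle. x axis along the arm, towards the hinge, as the lid's.
- tape_roll: Bystander: roll of blue masking tape lying flat, 90 mm across, 25 mm high; origin under its centre
- lure_a: Bystander: white painted wooden lure, 140 mm long, 24 mm thick, lying; origin under its middle
- lure_b: Bystander: yellow lure, same size; origin under its middle
- paint_jar: Bystander: glass jar, 60 mm across, 75 mm high; origin under its centre
- dip_cup: Bystander: white cup, 72 mm across, 80 mm high; origin under its centre
- sanding_block: Bystander: cork block 110 x 60 x 30 mm; origin under its centre

How it is judged (in metres and radians):
On the way, in this order (a step that is already met when the one before it is completed fails the run):
1. the hasp is swung clear of the lid while the lid is still shut (value of joint hasp above 1.3 rad and height (world z) of lid_handle below 0.115 m), for 0.2 s.
2. the lid is at the pointer's angle, held by the robot (angle between the x axis of lid and the x axis of pointer_tip, either way round below 0.06 rad and contact force between any of the fingers, the arm and lid above 0.5 N), for 0.2 s.
At the end, for the whole second after the job is handed in: The lid is held still (under 0.1 rad/s) by the robot (contact of at least 0.5 N) within 0.06 rad (3.4 degrees) of the pointer arm's angle through the last second; the hasp is off the lid (over 1.3 rad); the pointer's tip is within 15 mm of its starting place and every bystander within 30 mm (all of step 2 and angular speed of lid below 0.1 rad/s and value of joint hasp above 1.3 rad and distance of pointer_tip from where it was at the start of the episode below 0.015 m and distance of each of tape_roll, lure_a, lure_b, paint_jar, dip_cup, sanding_block from where it was at the start of the episode below 0.03 m); the arm keeps its last pose, push and grip.
It fails at once if the pointer is knocked out of its setting (not (distance of pointer_tip from where it was at the start of the episode below 0.015 m)).
It fails at once if a bystander is pushed away or knocked over (distance of any of tape_roll, lure_a, lure_b, paint_jar, dip_cup, sanding_block from where it was at the start of the episode above 0.03 m).
It also fails if it takes over 59 s, if anything falls off the work surface, if the arm or the gripper's body presses on something with over 40 N, if the wrist force passes 120 N, or if a joint passes its speed limit or range.

## Working session

There is one attempt and no reset: what is moved stays moved. The work goes in short steps, Python scripts to look and compute and a tool call to move; the robot and the scene stay as the last step left them, time stands still between calls to the robot, and variables do not carry over. Pictures are saved under pics/ and viewed, at most 10 in all, crops included, and the job is handed in when it is done.

Besides the shell and the picture viewer there is one more tool, called by a JSON object that holds its "api" and its "payload". move_arm: Moves the arm, as the interface text tells. Its arguments: {"type":"object","properties":{"commands":{"type":"array","items":{"type":"array"}}},"required":["commands"]}

```bash
mkdir -p pics; cat > h.py <<'E'
import numpy as np, cv2
from cell import env, read_camera, search_frame, cut_out
def P(c):
    R=cv2.Rodrigues(np.array(c["rvec"],float))[0]; return R,np.array(c["tvec"],float).reshape(3)
def onplane(c,px,z):
    R,t=P(c); d=R.T@np.array([(px[0]-c["cx"])/c["fx"],(px[1]-c["cy"])/c["fy"],1]); o=-R.T@t
    return o+d*(z-o[2])/d[2]
def proj(c,p):
    R,t=P(c); q=R@np.array(p,float)+t; return np.array([c["fx"]*q[0]/q[2]+c["cx"],c["fy"]*q[1]/q[2]+c["cy"]])
def ray(c,px):
    R,t=P(c); d=R.T@np.array([(px[0]-c["cx"])/c["fx"],(px[1]-c["cy"])/c["fy"],1]); return -R.T@t,d/np.linalg.norm(d)
def tri(rs):
    A=sum(np.eye(3)-np.outer(d,d) for o,d in rs); b=sum((np.eye(3)-np.outer(d,d))@o for o,d in rs); return np.linalg.solve(A,b)
def save(c,n): cv2.imwrite("pics/"+n,c["image"][:,:,::-1])
E
python3 - <<'E'
from h import *
C={}
for n in("scene","top"):
    c=C[n]=read_camera(n); save(c,n+".png"); R,t=P(c); print(n,(-R.T@t).round(),c["fx"])
    for th,z in dict(case=90,lid=102,lid_handle=96,hasp=113,hasp_knob=136,pointer_tip=200,tape_roll=25,lure_a=12,paint_jar=75,dip_cup=80,sanding_block=30).items():
        try:
            for r in search_frame(th,c)[:3]: print(th,round(r["confidence"],2),np.round(r["at"]),onplane(c,r["at"],z).round())
        except Exception as e: print(th,e)
a=np.hstack([C["scene"]["image"],C["top"]["image"]])
print({k:v for k,v in env.state().items()})
E
```

```text
scene [1009. -316.  859.] 366.9274540834821
case 0.97 [229. 247.] [ 655. -101.   90.]
lid 0.74 [222. 242.] [ 640. -107.  102.]
lid 0.17 [124. 325.] [ 670. -373.  102.]
lid_handle 0.97 [225. 242.] [ 642. -102.   96.]
hasp 0.77 [170. 267.] [ 625. -236.  113.]
hasp 0.5 [175. 332.] [ 749. -302.  113.]
hasp_knob 0.67 [173. 263.] [ 632. -230.  136.]
pointer_tip 0.83 [274. 178.] [627.  57. 200.]
tape_roll 0.69 [209. 184.] [425.  -5.  25.]
lure_a 0.83 [ 92. 281.] [ 487. -391.   12.]
lure_a 0.73 [264. 199.] [557.  89.  12.]
paint_jar 0.89 [125. 326.] [ 662. -375.   75.]
dip_cup 0.68 [173. 329.] [ 731. -301.   80.]
sanding_block 0.6 [263. 167.] [477. 153.  30.]
top [ 405.   59. 1132.] 469.5217705286524
case 0.62 [300. 162.] [633. -90.  90.]
lid 0.7 [303. 158.] [638. -94. 102.]
lid_handle 0.97 [306. 162.] [ 632. -101.   96.]
hasp 0.65 [366. 165.] [ 619. -233.  113.]
hasp 0.17 [220. 206.] [533.  94. 113.]
hasp_knob 0.83 [369. 166.] [ 610. -233.  136.]
pointer_tip 0.77 [232. 159.] [616.  65. 200.]
tape_roll 0.78 [257. 236.] [471.   9.  25.]
lure_a 0.89 [424. 229.] [ 481. -391.   12.]
lure_a 0.55 [220. 207.] [542.  96.  12.]
paint_jar 0.97 [413. 161.] [ 633. -353.   75.]
dip_cup 0.85 [383. 124.] [ 723. -288.   80.]
sanding_block 0.58 [187. 238.] [469. 174.  30.]
{'t': 1.2, 'joints': array([ 1.02038559e+00,  4.90926173e-01,  1.55893230e+00, -9.66331974e-06,
        1.09171499e+00, -1.05585442e-01]), 'qvel': array([ 0.00068761,  0.00052638,  0.00013139, -0.00029078,  0.00205394,
       -0.00081606]), 'tau': array([ 4.84418822e-03, -6.12471414e+01, -2.58443356e+01,  6.95918687e-02,
        4.44335479e-02, -6.15996939e-06]), 'eef_pos': array([268.90642253, 564.18698904, 404.73353701]), 'tcp_rot': array([3.14157447e+00, 1.05506131e-05, 2.69677181e+00]), 'ft_force': array([ 0.19269844,  0.49588303, -0.56396035]), 'moment': array([-0.00316654, -0.10382076, -0.00832321]), 'grip_force': 0.0, 'opening': 0.9998630887076052}
```

View pics/scene.png

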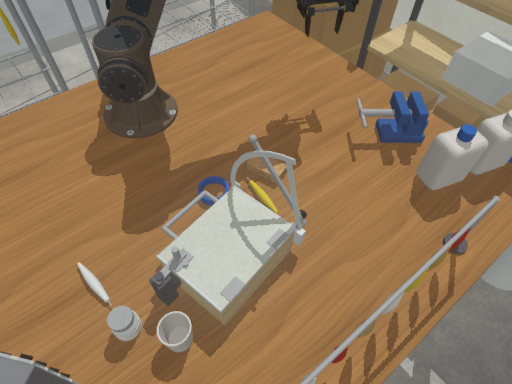

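View pics/top.png

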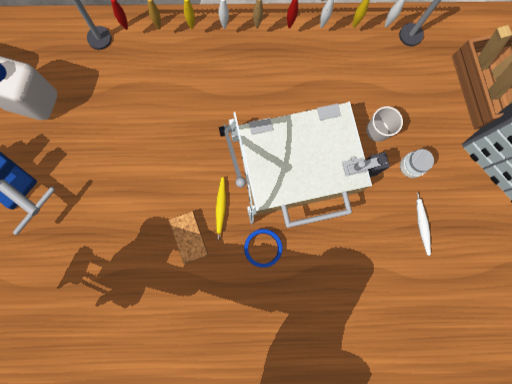

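The scene view shows the bar handle on the robot's side around (190,215), the hasp with knob at (180,262), and the ball at (253,139). In the top view the bar runs (286,225)-(351,211), the knob is at about (352,165) and the ball at (240,182).

```bash
cat > fit.py <<'E'
from h import *
from scipy.optimize import least_squares
def W(p,q):
    c,s=np.cos(p[2]),np.sin(p[2]); q=np.asarray(q,float); return np.array([p[0]+c*q[0]-s*q[1],p[1]+s*q[0]+c*q[1],q[2]])
E
python3 - <<'E'
from fit import *
T=read_camera("top"); S=read_camera("scene")
obs=[(T,(369,186),(-100,-130,102)),(T,(351,104),(100,-130,102)),(T,(250,209),(-100,130,102)),(T,(287,225),(-145,70,96)),(T,(350,211),(-145,-70,96))]
f=lambda p:np.concatenate([proj(c,W(p,q))-u for c,u,q in obs])
r=least_squares(f,[620,-95,0.2]); p=r.x; print(p,r.fun.round(1))
b=tri([ray(T,(240,182)),ray(S,(253,139))]); print("ball",b)
c,s=np.cos(p[2]),np.sin(p[2]); d=b[:2]-p[:2]; l=np.array([c*d[0]+s*d[1],-s*d[0]+c*d[1]]); print(l, np.arctan2(b[2]-90,100-l[0]),np.hypot(b[2]-90,100-l[0]))
# pointer angle by one view each
for C,u in((T,(240,182)),(S,(253,139))):
    g=lambda a:proj(C,W(p,(100-245*np.cos(a[0])+0,160,90+245*np.sin(a[0]))))-u
    q=least_squares(g,[.7]); print(q.x,q.fun)
def ov(C,n):
    im=cv2.resize(C["image"][:,:,::-1],None,fx=3,fy=3,interpolation=cv2.INTER_CUBIC)
    for q in [(-100,-130,102),(100,-130,102),(-100,130,102),(100,130,102),(-145,70,96),(-145,-70,96),(-50,-165,113),(-50,-107,153)]:
        u=proj(C,W(p,q))*3; cv2.circle(im,tuple(int(v) for v in u),3,(0,0,255),1)
    return im
a=ov(T,0)[270:720,630:1230]; b=ov(S,0)[380:980,400:1000]
cv2.imwrite("pics/a.png",a); cv2.imwrite("pics/b.png",b)
E
```

```text
[ 6.46273331e+02 -9.55473883e+01  1.69371894e-01] [ 0.4  1.3 -1.4 -1.2  5.2 -0.2 -1.4 -1.1 -2.9  1.2]
ball [556.16286979  50.19536611 273.90251988]
[-64.25418186 158.84661113] 0.8417736921598816 246.57569441331063
[0.83765316] [-0.67922505  0.10917413]
[0.83264382] [0.10161126 0.4523134 ]
```

View pics/a.png

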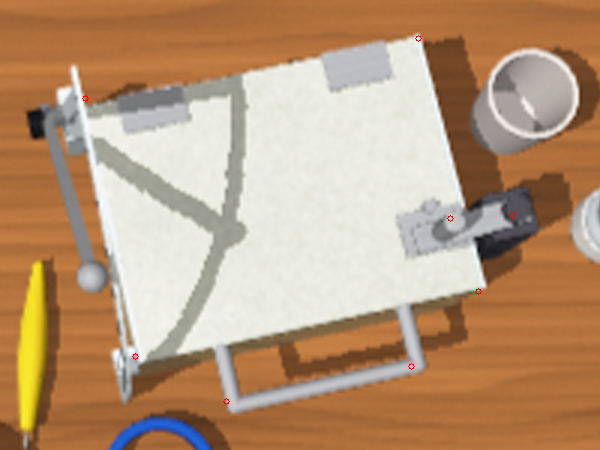

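View pics/b.png

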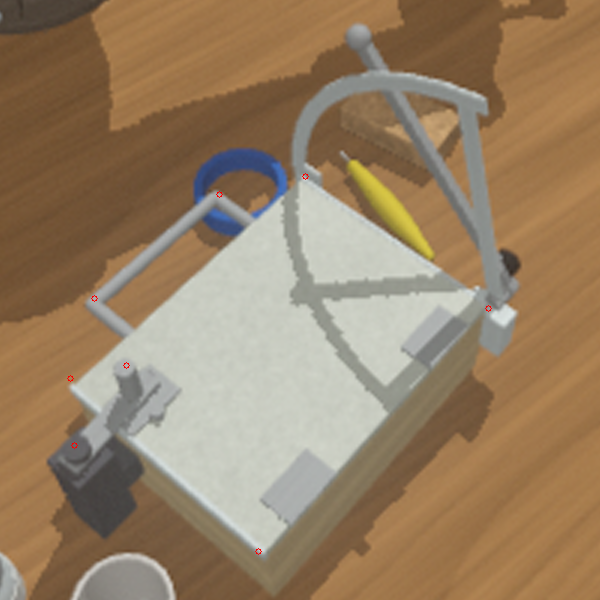

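Overlay shows the fit is 2-3 px off at the bar in the top view (bar corners really at crop (235,405) and (418,366)). I'll refit using both views.

```bash
python3 - <<'E'
from fit import *
T=read_camera("top"); S=read_camera("scene")
t=lambda u,v:(T,((u+630-1)/3,(v+270-1)/3)); s=lambda u,v:(S,((u+400-1)/3,(v+380-1)/3))
obs=[t(485,286)+((-100,-130,102),),t(418,37)+((100,-130,102),),t(235,405)+((-145,70,96),),t(418,366)+((-145,-70,96),),
 s(219,197)+((-145,70,96),),s(93,301)+((-145,-70,96),),s(72,391)+((-100,-130,102),),s(259,550)+((100,-130,102),),s(306,174)+((-100,130,102),)]
f=lambda p:np.concatenate([proj(c,W(p,q))-u for c,u,q in obs])
r=least_squares(f,[640,-95,0.2],loss='soft_l1'); p=r.x; print(p,f(p).round(1))
print("knob",tri([ray(*t(456,213)),ray(*s(126,368))]), tri([ray(*t(513,213)),ray(*s(74,446))]))
b=tri([ray(*t(91,277)),ray(*s(358,37))]); print("ball",b)
for a in (0,.1,1.4,1.7,2.0): print("hasp",a,W(p,(-50-58*np.sin(a),-165+58*np.cos(a),136)).round())
g=lambda a:np.concatenate([proj(C,W(p,(100-245*np.cos(a[0]),160,90+245*np.sin(a[0]))))-u for C,u in (t(91,277),s(358,37))])
q=least_squares(g,[.7]); print(q.x,q.fun,W(p,(100-245*np.cos(q.x[0]),160,90+245*np.sin(q.x[0]))))
for th,z in dict(tape_roll=25,lure_b=12).items():
  for C in (T,S): print(th,[onplane(C,k["at"],z).round() for k in search_frame(th,C)[:2]])
print("pivot",W(p,(-50,-165,113)),"bar",W(p,(-145,0,96)))
E
```

```text
[ 6.46165309e+02 -9.66222981e+01  1.88078087e-01] [-0.9  1.1  0.1  0.  -0.6 -0.3 -0.4 -0.2 -0.9 -0.  -0.2  0.7 -0.5 -2.4
  1.2  1.1 -1.4  1.3]
knob [ 618.30450621 -211.40756632  157.90604598] [ 626.25596473 -266.30602875  116.5561786 ]
ball [555.58577018  49.63471678 274.95097365]
hasp 0 [ 617. -211.  136.]
hasp 0.1 [ 611. -212.  136.]
hasp 1.4 [ 570. -269.  136.]
hasp 1.7 [ 573. -286.  136.]
hasp 2.0 [ 581. -302.  136.]
[0.85223031] [ 0.56220982 -0.01768943  0.21642116  0.35958828] [556.0456996   49.09764262 274.42387302]
tape_roll [array([414., -16.,  25.]), array([ 649., -104.,   25.])]
tape_roll [array([436.,  -5.,  25.])]
lure_b [array([ 477., -395.,   12.]), array([541.,  94.,  12.])]
lure_b [array([ 483., -395.,   12.]), array([545.,  94.,  12.])]
pivot [ 627.8972906  -268.06114878  113.        ] bar [ 503.72232695 -123.73312516   96.        ]
```

Pose is consistent: the ball radius is right, the knob and pivot match the geometry, and the pointer is at about 0.85 rad. Plan:
- Pull the hasp round to about 2 rad by its knob.
- Grip the y = -70 leg of the handle, closing along the bar, so the wide gripper body stays clear of the tilting lid.

{"api": "move_arm", "payload": {"commands": [[[0.45, -1, 0.25], 0.4, 1], [[0.45, -1, 0.25], 0.4, 1], [[0.45, -1, 0.25], 0.4, 1], [[0.45, -1, 0.25], 0.4, 1], [[0.45, -1, 0.25], 0.4, 1], [[0.45, -1, 0.25], 0.4, 1], [[0.45, -1, 0.25], 0.4, 1], [[0.45, -1, 0.25], 0.4, 1], [[0.45, -1, 0.25], 0.4, 1], [[0.45, -1, 0.25], 0.4, 1], [[0.45, -1, 0.25], 0.4, 1], [[0.45, -1, 0.25], 0.4, 1], [[0.45, -1, 0.25], 0.4, 1], [[0.45, -1, 0.25], 0.4, 1], [[0.45, -1, 0.25], 0.4, 1], [[0.45, -1, 0.25], 0.4, 1], [[0.45, -1, 0.25], 0.4, 1], [[0.45, -1, 0.25], 0.4, 1], [[0.45, -1, 0.25], 0.4, 1], [[0.45, -1, 0.25], 0.4, 1]]}}

```text
t: 3.27
eef_pos: [539.2, -37.4, 555.3]
tcp_rot: [3.142, 0.0, -2.945]
ft_force: [0.7, 1.6, 0.1]
opening: 1.0
grip_force: 0.0
```

{"api": "move_arm", "payload": {"commands": [[[0.33, -0.72, -0.3], 0, 1], [[0.33, -0.72, -0.4], 0, 1], [[0.33, -0.72, -0.5], 0, 1], [[0.33, -0.72, -0.6], 0, 1], [[0.33, -0.72, -0.7], 0, 1], [[0.33, -0.72, -0.8], 0, 1], [[0.33, -0.72, -0.8], 0, 1], [[0.33, -0.72, -0.7], 0, 1], [[0, 0, 0], 0, 1], [[0, 0, 0], 0, 1]]}}

```text
t: 4.1
eef_pos: [618.2, -209.5, 409.3]
tcp_rot: [3.14, -0.002, -2.948]
ft_force: [-0.9, 0.1, 0.3]
opening: 1.0
grip_force: 0.0
```

```bash
python3 - <<'E'
from h import *
s=env.state(); print(s["eef_pos"],s["tcp_rot"])
for n in ("wrist","scene","top"):
    c=read_camera(n)
    print(n,[(round(k["confidence"],2),np.round(k["at"]),onplane(c,k["at"],140).round()) for k in search_frame("hasp_knob",c)[:2]], proj(c,(618,-211,140)))
    if n=="wrist": save(c,"w1.png")
E
```

```text
[ 618.23433754 -209.48951029  409.26644518] [ 3.13984319e+00 -2.19264768e-03 -2.94785395e+00]
wrist [(0.81, array([233., 183.]), array([ 611., -235.,  140.]))] [256.76382324 194.99241139]
scene [(0.96, array([173., 264.]), array([ 637., -232.,  140.]))] [176.57396055 252.68950917]
top [(0.51, array([354., 173.]), array([ 595., -199.,  140.]))] [359.40040928 162.65217202]
```

View pics/w1.png

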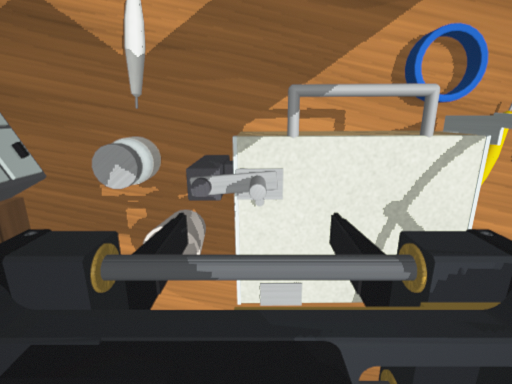

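The wrist view shows the knob axis (258,180)-(258,200) midway between the fingers, matching the predicted (257,195). Descend and grip.

{"api": "move_arm", "payload": {"commands": [[[0, -0.05, -0.8], 0, 1], [[0, 0, -0.8], 0, 1], [[0, 0, -0.8], 0, 1], [[0, 0, -0.8], 0, 1], [[0, 0, 0], 0, 1], [[0, 0, 0], 0, 1], [[0, 0, 0], 0, -1], [[0, 0, 0], 0, -1], [[0, 0, 0], 0, -1], [[0, 0, 0], 0, -1], [[0, 0, 0], 0, -1], [[0, 0, 0], 0, -1], [[0, 0, 0], 0, -1], [[0, 0, 0], 0, -1]]}}

```text
t: 5.57
eef_pos: [618.1, -210.1, 314.8]
tcp_rot: [3.141, -0.0, -2.946]
ft_force: [0.3, 0.6, 0.9]
opening: 0.498
grip_force: 0.0
```

```bash
python3 - <<'E'
from fit import *
p=(646.2,-96.6,.188); q=None
for a in np.arange(0,2.11,.15):
    w=W(p,(-50-58*np.sin(a),-165+58*np.cos(a),136)); print(round(a,2),w.round(1),None if q is None else ((w-q)/30).round(2)); q=w
E
```

```text
0.0 [ 617.1 -211.1  136. ] None
0.15 [ 608.7 -213.3  136. ] [-0.28 -0.08  0.  ]
0.3 [ 600.7 -216.8  136. ] [-0.27 -0.12  0.  ]
0.45 [ 593.4 -221.4  136. ] [-0.25 -0.15  0.  ]
0.6 [ 586.8 -227.1  136. ] [-0.22 -0.19  0.  ]
0.75 [ 581.1 -233.7  136. ] [-0.19 -0.22  0.  ]
0.9 [ 576.5 -241.1  136. ] [-0.15 -0.25  0.  ]
1.05 [ 573.1 -249.1  136. ] [-0.11 -0.27  0.  ]
1.2 [ 570.9 -257.5  136. ] [-0.07 -0.28  0.  ]
1.35 [ 569.9 -266.1  136. ] [-0.03 -0.29  0.  ]
1.5 [ 570.3 -274.8  136. ] [ 0.01 -0.29  0.  ]
1.65 [ 572.  -283.4  136. ] [ 0.06 -0.28  0.  ]
1.8 [ 574.9 -291.5  136. ] [ 0.1  -0.27  0.  ]
1.95 [ 579.  -299.2  136. ] [ 0.14 -0.26  0.  ]
2.1 [ 584.2 -306.2  136. ] [ 0.17 -0.23  0.  ]
```

Fingers are slow; wait until they close on the knob.

{"api": "move_arm", "payload": {"commands": [[[0, 0, 0], 0, -1], [[0, 0, 0], 0, -1], [[0, 0, 0], 0, -1], [[0, 0, 0], 0, -1], [[0, 0, 0], 0, -1], [[0, 0, 0], 0, -1], [[0, 0, 0], 0, -1], [[0, 0, 0], 0, -1]]}}

```text
t: 6.23
eef_pos: [618.1, -210.1, 314.8]
tcp_rot: [-3.142, 0.0, -2.946]
ft_force: [0.4, -0.7, -1.1]
opening: 0.165
grip_force: 30.0
```

{"api": "move_arm", "payload": {"commands": [[[-0.28, -0.08, 0], 0, -1], [[-0.27, -0.12, 0], 0, -1], [[-0.25, -0.15, 0], 0, -1], [[-0.22, -0.19, 0], 0, -1], [[-0.19, -0.22, 0], 0, -1], [[-0.15, -0.25, 0], 0, -1], [[-0.11, -0.27, 0], 0, -1], [[-0.07, -0.28, 0], 0, -1]]}}

```text
t: 6.9
eef_pos: [570.4, -255.8, 314.6]
tcp_rot: [3.136, -0.005, -2.945]
ft_force: [-13.6, 11.5, 9.9]
opening: 0.161
grip_force: 30.0
```

{"api": "move_arm", "payload": {"commands": [[[-0.03, -0.29, 0], 0, -1], [[0.01, -0.29, 0], 0, -1], [[0.06, -0.28, 0], 0, -1], [[0.1, -0.27, 0], 0, -1], [[0.14, -0.26, 0], 0, -1], [[0, 0, 0], 0, -1], [[0, 0, 0], 0, -1]]}}

```text
t: 7.48
eef_pos: [580.0, -298.9, 314.9]
tcp_rot: [-3.141, -0.0, -2.947]
ft_force: [-3.6, -3.1, 1.5]
opening: 0.165
grip_force: 30.0
```

{"api": "move_arm", "payload": {"commands": [[[0, 0, 0], 0, 0], [[0, 0, 0], 0, 0], [[0, 0, 0], 0, 0], [[0, 0, 0], 0, 0], [[0, 0, 0], 0, 0], [[0, 0, 0], 0, 0], [[0, 0, 0], 0, 0], [[0, 0, 0.6], 0, 0], [[0, 0, 0.7], 0, 0], [[0, 0, 0.7], 0, 0], [[-0.3, 0.7, 0], 0, 0], [[-0.3, 0.7, 0], 0, 0], [[-0.3, 0.7, 0], 0, 0], [[-0.3, 0.8, 0], 0, 0], [[-0.3, 0.75, 0], 0, 0], [[0, 0, 0], 0, 0]]}}

```text
t: 8.82
eef_pos: [534.0, -186.1, 375.0]
tcp_rot: [3.14, -0.001, -2.945]
ft_force: [0.4, -0.2, 0.1]
opening: 0.501
grip_force: 0.0
```

```bash
python3 - <<'E'
from fit import *
s=env.state(); print(s["eef_pos"],s["tcp_rot"][2],s["opening"])
p=(646.2,-96.6,.188); c=read_camera("wrist"); im=c["image"][:,:,::-1].copy()
for q in [(-145,-70,96),(-100,-70,96),(-145,70,96),(-127,-70,96)]:
    u=proj(c,W(p,q)); cv2.circle(im,tuple(int(round(v)) for v in u),3,(0,0,255),1)
g=s["eef_pos"]-[0,0,171]
cv2.circle(im,tuple(int(round(v)) for v in proj(c,[g[0],g[1],96])),3,(0,255,0),1)
cv2.imwrite("pics/w2.png",im)
t=read_camera("top"); print([(k["confidence"],onplane(t,k["at"],140).round()) for k in search_frame("hasp_knob",t)[:2]])
E
```

```text
[ 533.99342028 -186.09175914  375.01790722] -2.9445607823333795 0.501458714202974
[]
```

View pics/w2.png

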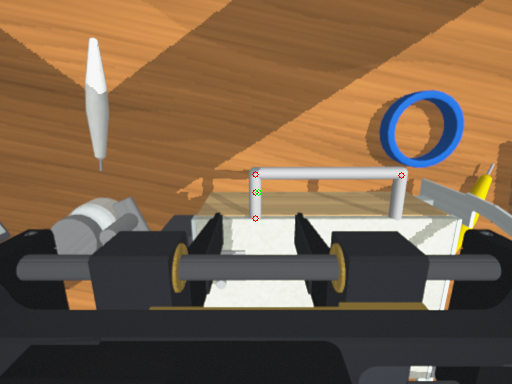

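The wrist view shows the leg at (255,175)-(255,218), exactly under the marked grasp point (257,192). Descend and grip.

{"api": "move_arm", "payload": {"commands": [[[0, -0.08, -0.7], 0, 0], [[0, 0, -0.7], 0, 0], [[0, 0, -0.7], 0, 0], [[0, 0, -0.7], 0, 0], [[0, 0, -0.5], 0, 0], [[0, 0, 0], 0, 0], [[0, 0, 0], 0, -1], [[0, 0, 0], 0, -1], [[0, 0, 0], 0, -1], [[0, 0, 0], 0, -1], [[0, 0, 0], 0, -1], [[0, 0, 0], 0, -1], [[0, 0, 0], 0, -1], [[0, 0, 0], 0, -1], [[0, 0, 0], 0, -1], [[0, 0, 0], 0, -1], [[0, 0, 0], 0, -1]]}}

```text
t: 10.38
eef_pos: [535.1, -189.7, 276.3]
tcp_rot: [3.138, -0.0, -2.947]
ft_force: [0.7, 15.3, 6.8]
opening: 0.122
grip_force: 30.0
```

```bash
python3 - <<'E'
from fit import *
p=(646.2,-96.6,.188); g=env.state()["eef_pos"]; print(g,env.state()["opening"],env.state()["grip_force"])
R0=227; q=None; n=17
for a in np.linspace(0,.852,n):
    w=W(p,(100-R0*np.cos(a)+6*np.sin(a),-70,90+R0*np.sin(a)+6*np.cos(a))); print(round(a,3),((w-q)/30).round(2) if q is not None else w); q=w
E
```

```text
[ 535.14484061 -189.74925525  276.28877596] 0.12221733150291413 29.98217761516571
0.0 [ 534.52035715 -189.10220199   96.        ]
0.053 [0.02 0.   0.4 ]
0.106 [0.04 0.01 0.4 ]
0.16 [0.06 0.01 0.4 ]
0.213 [0.08 0.02 0.39]
0.266 [0.1  0.02 0.39]
0.32 [0.12 0.02 0.38]
0.373 [0.14 0.03 0.38]
0.426 [0.16 0.03 0.37]
0.479 [0.18 0.03 0.36]
0.532 [0.2  0.04 0.35]
0.586 [0.22 0.04 0.34]
0.639 [0.24 0.04 0.32]
0.692 [0.25 0.05 0.31]
0.745 [0.27 0.05 0.3 ]
0.799 [0.28 0.05 0.28]
0.852 [0.3  0.06 0.27]
```

{"api": "move_arm", "payload": {"commands": [[[0.02, 0.03, 0.4], 0, -1], [[0.04, 0.02, 0.4], 0, -1], [[0.06, 0.01, 0.4], 0, -1], [[0.08, 0.02, 0.39], 0, -1], [[0.1, 0.02, 0.39], 0, -1], [[0.12, 0.02, 0.38], 0, -1], [[0.14, 0.03, 0.38], 0, -1], [[0.16, 0.03, 0.37], 0, -1]]}}

```text
t: 11.05
eef_pos: [556.8, -185.1, 369.2]
tcp_rot: [3.139, -0.001, -2.946]
ft_force: [2.3, 7.1, -6.5]
opening: 0.118
grip_force: 30.0
```

Lid is following with low forces; go on.

{"api": "move_arm", "payload": {"commands": [[[0.18, 0.03, 0.36], 0, -1], [[0.2, 0.04, 0.35], 0, -1], [[0.22, 0.04, 0.34], 0, -1], [[0.24, 0.04, 0.32], 0, -1], [[0.25, 0.05, 0.31], 0, -1], [[0.27, 0.05, 0.3], 0, -1], [[0, 0, 0], 0, -1]]}}

```text
t: 11.63
eef_pos: [598.5, -176.9, 429.0]
tcp_rot: [3.138, 0.0, -2.946]
ft_force: [-0.2, 8.7, -4.4]
opening: 0.12
grip_force: 30.5
```

{"api": "move_arm", "payload": {"commands": [[[0.28, 0.05, 0.28], 0, -1], [[0.3, 0.06, 0.27], 0, -1], [[0, 0, 0], 0, -1], [[0, 0, 0], 0, -1], [[0, 0, 0], 0, -1]]}}

```text
t: 12.05
eef_pos: [615.0, -173.8, 444.0]
tcp_rot: [3.137, -0.002, -2.946]
ft_force: [0.4, 9.7, -6.3]
opening: 0.113
grip_force: 30.3
```

```bash
python3 - <<'E'
from fit import *
p=(646.2,-96.6,.188); print(env.state())
ims=[]
for n in("scene","top"):
    c=read_camera(n); im=cv2.resize(c["image"][:,:,::-1],None,fx=3,fy=3,interpolation=cv2.INTER_CUBIC)
    for a,col in((.80,(255,0,0)),(.852,(0,0,255)),(.90,(0,200,0))):
        Q=lambda d,y,h:tuple(int(v) for v in proj(c,W(p,(100-d*np.cos(a)+h*np.sin(a),y,90+d*np.sin(a)+h*np.cos(a))))*3+1)
        cv2.line(im,Q(245,70,6),Q(245,-70,6),col,1); cv2.line(im,Q(200,130,0),Q(200,-130,0),col,1); cv2.circle(im,Q(245,160,0),3,col,1); cv2.line(im,Q(0,130,12),Q(200,130,12),col,1)
    ims.append(im[280:880,400:1000] if n=="scene" else im[200:700,600:1200])
cv2.imwrite("pics/c.png",ims[0]); cv2.imwrite("pics/d.png",ims[1])
E
```

```text
{'t': 12.05, 'joints': array([-0.3790787 ,  0.47812809,  1.47112745,  0.00289105,  1.19631989,
       -2.14686473]), 'qvel': array([-0.00099151, -0.00086415,  0.00302555,  0.00267556, -0.00222079,
       -0.00092822]), 'tau': array([-5.80763161e+00, -6.53587246e+01, -3.14178300e+01, -2.22962514e+00,
       -1.01401169e+00, -3.68903170e-02]), 'eef_pos': array([ 615.00277534, -173.81032746,  444.0198145 ]), 'tcp_rot': array([ 3.13716943e+00, -1.87777752e-03, -2.94566167e+00]), 'ft_force': array([ 0.39888456,  9.73308834, -6.3335736 ]), 'moment': array([ 1.83910756,  0.14671018, -0.05995802]), 'grip_force': 30.32125703059137, 'opening': 0.11250388290375304}
```

View pics/c.png

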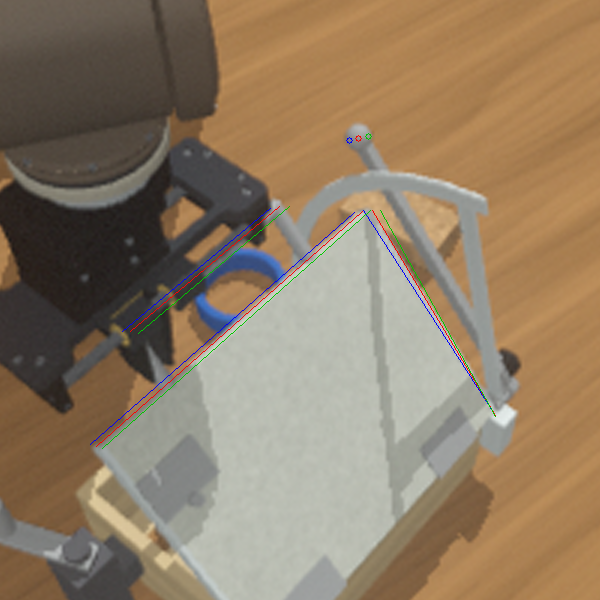

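View pics/d.png

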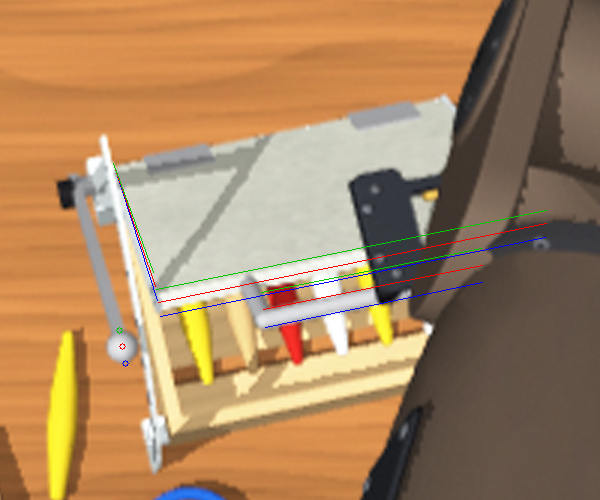

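The scene view shows the ball centred on the 0.852 mark at crop (358,138), with the bar end at (275,207) between the 0.80 and 0.852 lines. The top view agrees, with the bar near (262,318), so the lid is at about 0.825. Nudge up by about 0.025 rad.

{"api": "move_arm", "payload": {"commands": [[[0.07, 0.01, 0.07], 0, -1], [[0.07, 0.01, 0.07], 0, -1], [[0, 0, 0], 0, -1], [[0, 0, 0], 0, -1], [[0, 0, 0], 0, -1], [[0, 0, 0], 0, -1], [[0, 0, 0], 0, -1], [[0, 0, 0], 0, -1]]}}

```text
t: 12.82
eef_pos: [619.3, -173.1, 447.6]
tcp_rot: [3.136, -0.002, -2.946]
ft_force: [2.0, 10.8, -9.2]
opening: 0.119
grip_force: 32.0
```

```bash
python3 - <<'E'
from fit import *
p=(646.2,-96.6,.188); ims=[]
for n in("scene","top"):
    c=read_camera(n); im=cv2.resize(c["image"][:,:,::-1],None,fx=4,fy=4,interpolation=cv2.INTER_CUBIC)
    for a,col in((.80,(255,0,0)),(.852,(0,0,255)),(.90,(0,200,0))):
        Q=lambda d,y,h:tuple(int(v) for v in proj(c,W(p,(100-d*np.cos(a)+h*np.sin(a),y,90+d*np.sin(a)+h*np.cos(a))))*4+1.5)
        cv2.circle(im,Q(245,70,6),2,col,-1); cv2.circle(im,Q(245,160,0),2,col,-1); cv2.circle(im,Q(200,130,12),2,col,-1);cv2.circle(im,Q(200,-130,12),2,col,-1)
    u=np.array(Q(245,100,0)); ims.append(im[u[1]-200:u[1]+240,u[0]-200:u[0]+200])
cv2.imwrite("pics/e.png",np.hstack(ims))
E
```

```text
(no output)
```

View pics/e.png

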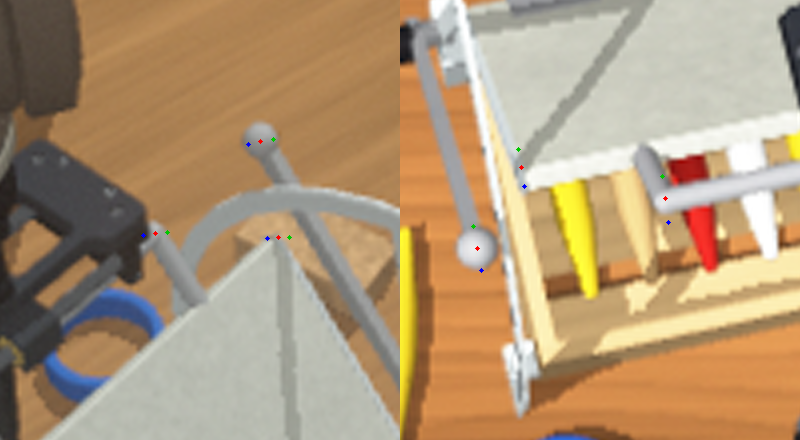

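Both views put the bar corner, lid corner and ball on the 0.852 marks (bar at (155,233) and (662,200), ball at (261,141) and (477,248)). The lid is at the pointer's angle.

```bash
python3 -c "
from cell import env
print(env.job_done())"
```

```text
the job is handed in; nothing more can be done
None
```

The job is handed in: I swung the hasp to about 1.95 rad, clear of the lid, and the arm is still gripping the handle's leg with the lid at about 0.85 rad, matching the pointer in both camera views; the judge's verdict was not shown.

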